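# Clean the seal channel of a media case and shut it

### The arm

A 7-joint arm with a two-finger parallel gripper is mounted at the origin on a cart in front of the work surface, level with it; the furniture and walls round the work are solid. World frame = base frame: x ahead of the robot, y to its left, z up, the work surface at z = 0. Lengths are in m, angles in rad, forces in N, time in s.
With the tool pointing down it reaches from about 0.425 to 0.825 m from the base axis. Payload 3.6 kg.
Tool frame: the origin (TCP) lies where the fingers leave the gripper's body, on its centre line; the fingertips stand 73 mm ahead of it and the grasp point (between the pads) lies 54 mm ahead of it; z points along the fingers, y is the line along which they close (so a half turn about z gives the same grasp; the last joint's range is limited). The gripper opens to 85 mm and grips with 20 to 120 N. Pads are 22 mm wide; open, the fingers measure 114 mm over their backs; the gripper's body (76 mm by 85 mm) begins 54 mm behind the grasp point. The pads swing forward as they close: fully open they stand 13 mm farther back than shut.
Start: joints at [1.26, 0.615, -0.013, 1.423, 0.008, 1.103, -0.04], TCP at [0.183, -0.624, 0.304] pointing down, gripper open.
Joint ranges: [-3.12, 3.12], [-0.3, 2.06], [-1.34, 1.32], [0.26, 2.42], [-1.36, 4.5], [0.01, 1.98], [-2.84, 2.84]. Speed limits (rad/s): [2.79, 2.79, 3.14, 3.14, 3.14, 3.14, 3.14].

### API

Orientations are given as a unit quaternion [x, y, z, w].
In Python, from station import arm, snapshot, camera_info, ticket gives the robot as it stands. Calls block until the motion is done:
- arm.movep(position, orientation): joint-space move of the TCP to a pose.
- arm.line_to(position, velocity=0.15, ori=None): straight line of the TCP; ori=None keeps the orientation; velocity is the mean speed in m/s.
- arm.move_j(angles): joint-space move.
- arm.move_gripper(opening, effort=None): opening from 0.0 (shut) to 1.0 (fully open); effort is the grip in N (None keeps the last); returns when the fingers have stopped.
- arm.pause(seconds).
- arm.ik(position, orientation): joint angles nearest the present ones, or None.
- snapshot(name): name is "scene" or "top" or "wrist"; returns the picture (480x640x3 uint8, blue, green, red); there is no depth.
- camera_info(name): a dict with "fx", "fy", "cx", "cy" (pixels), "dist_coeffs" ([k1, k2, p1, p2, k3] as OpenCV has them; the pictures are not rectified), "R" (3x3) and "t" (3): a world point X has camera coordinates R X + t; the wrist camera has in their place "T_tool_cam" (4x4, takes a point from camera to tool coordinates, whose origin is the TCP and whose axes are the flange's). Camera axes: x right, y down, z forward; pixel columns grow to the right and rows downward; lengths in m; the calibration is good to about 2 mm. A picture is of the moment at which its call begins: read the wrist's pose just before it. camera_info takes no time and is no camera call.
A pose or a line that the arm cannot do raises arm.MotionError and nothing moves.
- ticket.finish_job(): hands the job in; it is judged then, once.
Readings, each from a call of its own:
- arm.read_time(): time.
- arm.read_joint_positions(): joint angles.
- arm.read_dq(): joint speeds.
- arm.read_effort(): joint torques, N m.
- arm.read_tool_pos(): TCP position.
- arm.read_eef_rot(): TCP orientation.
- arm.read_ft_force(): force on the tool from outside, world axes, zero at the start.
- arm.read_wrist_torque(): the same for the moment, N m.
- arm.read_opening(): opening from 0.0 (shut) to 1.0 (fully open).
- arm.read_finger_force(): force on a finger pad.
Only numpy, scipy, OpenCV 4.12 (cv2) and the standard library are available. Lean on these libraries where they do the work, as an engineer would, in place of code of your own. Each camera call takes 0.05 s, during which the arm holds its last target. There are 200 camera calls.

### The job

Take the blue cleaning pen from its wooden stand and, with its sprung nib lightly pressed on the bottom of the channel in the orange case's rim, draw it slowly (about 4 cm a second) from the green mark down the left side, along the front and back up the right side to the red mark. Then put the pen back upright in its stand, and after that gently lower the case's lid until it is fully closed. Leave the other things on the desk where they are.

Things in the scene. Friction and masses are not known exactly. Their poses are not given: they have to be found in the camera images.
- case: orange case, fixed, 120 (x) x 170 (y) x 40 mm high, lid open; origin: centre of underside, x points from the front (robot side) to the hinge, y left. Round its rim runs an open channel with black floor, 10 mm wide, 6 deep (floor at 34 mm, lips at 40 mm height, 3.5 mm thick); its centre line lies 51.5 mm in x and 76.5 mm in y from the origin
- seam_start (a point): point on the channel floor's centre line at the green mark, on the left (+y) side, case frame (20, 76.5, 34) mm
- seam_corner_1 (a point): channel floor's near left corner, case frame (-51.5, 76.5, 34) mm
- seam_corner_2 (a point): channel floor's near right corner, case frame (-51.5, -76.5, 34) mm
- seam_end (a point): point on the channel floor's centre line at the red mark, on the right (-y) side, case frame (20, -76.5, 34) mm
- lid (a joint): opening angle of the case's lid (rad): 0 closed, about 1.5 upright; the hinge is stiff, the lid stays where it is left
- lid_hinge (a point): middle of the lid's hinge axis, at the case's far top edge, case frame (60, 0, 40) mm; the axis runs along the case's y
- lid_edge (a point): middle of the lid's free edge, on its outer face, 119 mm from the hinge axis; the lid is an orange slab 120 x 170 x 8.5 mm, outer face 8.5 mm from the hinge plane, with a 40 mm wide black tab 7 mm beyond the free edge
- pen: blue cleaning pen, 140 mm long, round, barrel 14 mm in diameter from 34 mm above the tip to the top, white cone below; stands nib down in its stand; origin at the tip of its nib (nib not pushed in), z along the pen to the top
- pen_top (a point): centre of the pen's top end, 140 mm above the tip
- pen_tip (a point): the very tip of the pen's nib (5 mm in diameter); it moves with the nib
- nib (a joint): how far the nib is pushed into the pen (m): 0 free, 0.006 fully in; spring 0.6 N + 0.4 N per mm
- pen_stand: square wooden pen stand, fixed, 58 x 58 x 46 mm; origin: centre of its underside. Round hole in the middle of the top, 20 mm wide with a chamfer down to 18 mm above the desk, then 12 mm wide; its bottom, on which the nib stands, is 4 mm above the desk
- parts_jar: screw-top jar with black cap, 50 mm in diameter, 48 mm high; origin: centre of underside; bystander
- earbud_case: white earbud case 47 x 58 x 25 mm; origin: centre of underside; bystander
- switch_tester: clear block with nine coloured key switches 59 x 59 x 22 mm; origin: centre of underside; bystander
- mouse: black mouse 120 x 59 x 39 mm; origin: centre of underside; bystander
Mind the look-alikes: they are no part of the job. Of the things shaped like the pen_stand, the wooden one is meant.

How it is judged:
By the outcome, as a careful person would: the job done as asked, in the order asked, and still so for the second after the job is handed in, with the robot touching nothing.
It also fails if it takes over 72 s, if anything falls off the work surface, if the arm or the gripper's body presses on something with over 40 N, if the wrist force passes 120 N, or if a joint passes its speed limit or range.

## Working session

There is one attempt and no reset: what is moved stays moved. The work goes in short steps, each a Python script; the robot and the scene stay as the last script left them, time stands still between calls to the robot, and variables do not carry over. Pictures are saved under pics/ and viewed, at most 10 in all, crops included, and the job is handed in when it is done.

```bash
mkdir -p pics; ls; python3 - <<'E'
from station import arm, snapshot, camera_info
import cv2,numpy as np
a=snapshot("scene");b=snapshot("top")
cv2.imwrite("pics/scene.png",a);cv2.imwrite("pics/top.png",b)
for n in("scene","top","wrist"):print(n,camera_info(n))
print(arm.read_time(),arm.read_eef_rot())
E
```

```text
pics
scene {'fx': 456.90358183338213, 'fy': 456.90358183338213, 'cx': 314.0838208637373, 'cy': 240.5627845971573, 'dist_coeffs': array([-0.00139753,  0.        ,  0.        ,  0.        ,  0.        ]), 'R': array([[-0.50020897, -0.86581118,  0.01272751],
       [-0.46016926,  0.25334709, -0.85091686],
       [ 0.73350885, -0.43149306, -0.52514618]]), 't': array([0.22621703, 0.32481489, 0.74179789])}
top {'fx': 488.05171361277485, 'fy': 488.05171361277485, 'cx': 310.6106536551478, 'cy': 235.91944969916827, 'dist_coeffs': array([-0.10688595,  0.        ,  0.        ,  0.        ,  0.        ]), 'R': array([[ 0.0118994 , -0.99960709,  0.02537839],
       [-0.99810612, -0.01340578, -0.06003708],
       [ 0.06035371, -0.02461592, -0.99787348]]), 't': array([-0.05866872,  0.51270612,  1.37825841])}
wrist {'fx': 421.50446434787676, 'fy': 421.50446434787676, 'cx': 320.025649040302, 'cy': 239.3185196642949, 'dist_coeffs': array([-0.08595261,  0.        ,  0.        ,  0.        ,  0.        ]), 'T_tool_cam': array([[-5.03759721e-04, -9.61200092e-01, -2.75851644e-01,
         6.92677078e-02],
       [ 9.99999571e-01, -2.69624640e-04, -8.86695007e-04,
        -1.77788976e-04],
       [ 7.77914921e-04, -2.75851973e-01,  9.61199815e-01,
        -7.06271201e-02],
       [ 0.00000000e+00,  0.00000000e+00,  0.00000000e+00,
         1.00000000e+00]])}
0.1 [ 9.89871119e-01  1.41963885e-01 -1.64763163e-04 -1.18158773e-03]
```

View pics/scene.png

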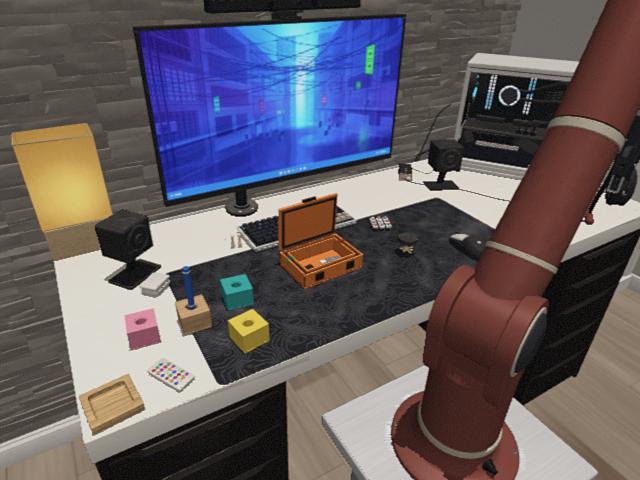

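View pics/top.png

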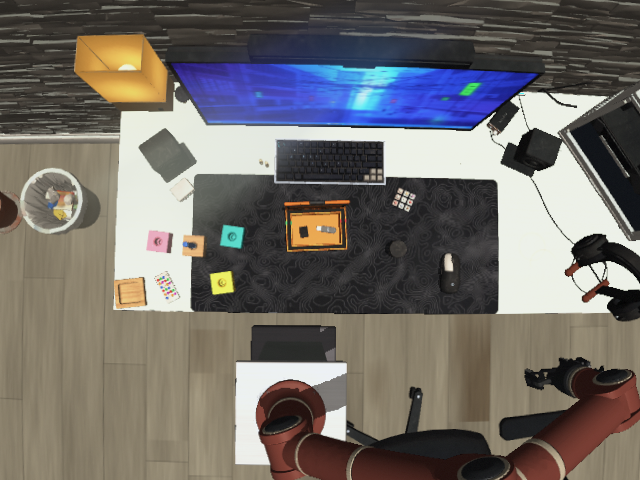

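Scene view: the pen is in the wooden stand near (190,290), with teal, yellow and pink look-alike stands around it, and the open case is at (320,245). Top view: the stand is at (193,245) and the case at (317,230). Next I get rough positions, then move the wrist camera over the case.

```bash
cat > h.py <<'E'
from station import arm, snapshot, camera_info, ticket
import cv2,numpy as np
from scipy.spatial.transform import Rotation as Ro
def Q(a): return [np.cos(a/2),np.sin(a/2),0,0]
def und(name,uv):
    c=camera_info(name);K=np.array([[c['fx'],0,c['cx']],[0,c['fy'],c['cy']],[0,0,1]])
    return c,cv2.undistortPoints(np.float64(uv).reshape(-1,1,2),K,np.array(c['dist_coeffs']))[:,0]
def rays(name,uv,pose=None):
    c,n=und(name,uv);d=np.c_[n,np.ones(len(n))]
    if name=='wrist':
        p,q=pose;T=np.eye(4);T[:3,:3]=Ro.from_quat(q).as_matrix();T[:3,3]=p;T=T@c['T_tool_cam']
        return T[:3,3],d@T[:3,:3].T
    R=np.array(c['R']);return -R.T@c['t'],d@R
def onz(name,uv,z,pose=None):
    o,d=rays(name,uv,pose);return o+d*((z-o[2])/d[:,2])[:,None]
def pose(): return np.array(arm.read_tool_pos()),np.array(arm.read_eef_rot())
def tri(a,b):
    A=np.zeros((3,3));v=np.zeros(3)
    for o,d in(a,b):
        d=d[0]/np.linalg.norm(d[0]);P=np.eye(3)-np.outer(d,d);A+=P;v+=P@o
    return np.linalg.solve(A,v)
E
python3 - <<'E'
from h import *
np.set_printoptions(precision=3,suppress=True)
print('stand',onz('top',[[193,245]],.046), 'pentop scene/top')
print(tri(rays('top',[[186,243]]),rays('scene',[[186,268]])))
print('case corners',onz('top',[[286,251],[346,249],[346,206],[286,207]],.04))
print('lid edge',onz('top',[[285,204],[349,202]],.16))
print('tab', tri(rays('top',[[317,200]]),rays('scene',[[309,200]])))
print('kbd, mon',onz('top',[[275,184],[385,184],[317,140]],.03),onz('top',[[205,125],[473,129]],.1))
for p in ([.55,.30,.35],[.55,.08,.36]):
  print(arm.ik(p,Q(0)))
E
```

```text
stand [[0.482 0.277 0.046]] pentop scene/top
[0.483 0.276 0.139]
case corners [[ 0.469  0.017  0.04 ]
 [ 0.476 -0.152  0.04 ]
 [ 0.598 -0.151  0.04 ]
 [ 0.593  0.019  0.04 ]]
lid edge [[ 0.586  0.018  0.16 ]
 [ 0.594 -0.147  0.16 ]]
tab [ 0.597 -0.065  0.157]
kbd, mon [[ 0.659  0.051  0.03 ]
 [ 0.665 -0.264  0.03 ]
 [ 0.789 -0.067  0.03 ]] [[ 0.809  0.243  0.1  ]
 [ 0.814 -0.5    0.1  ]]
[-0.136  0.625 -0.719  1.414  0.417  1.257 -2.46 ]
[ 0.082  0.44  -0.402  1.608  0.185  1.131 -1.936]
```

```bash
python3 - <<'E'
from h import *
np.set_printoptions(precision=3,suppress=True)
arm.movep([.51,-.067,.32],Q(np.pi)); print(arm.read_joint_positions(),arm.read_time())
P=pose();im=snapshot('wrist');cv2.imwrite('pics/w1.png',im);np.save('w1.npy',np.r_[P[0],P[1]])
arm.movep([.47,.277,.32],Q(np.pi)); print(arm.read_joint_positions(),arm.read_time())
P=pose();im=snapshot('wrist');cv2.imwrite('pics/w2.png',im);np.save('w2.npy',np.r_[P[0],P[1]])
print(P)
E
```

```text
[ 0.645  0.499 -0.836  1.772  0.42   1.06   1.226] 2.4
[-0.048  0.548 -0.825  1.691  0.445  1.102  0.562] 3.7583
(array([0.471, 0.275, 0.32 ]), array([ 0.002,  1.   , -0.001,  0.   ]))
```

View pics/w1.png

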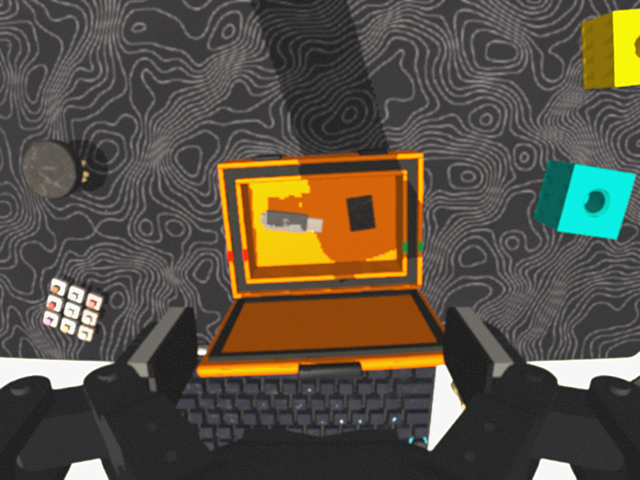

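View pics/w2.png

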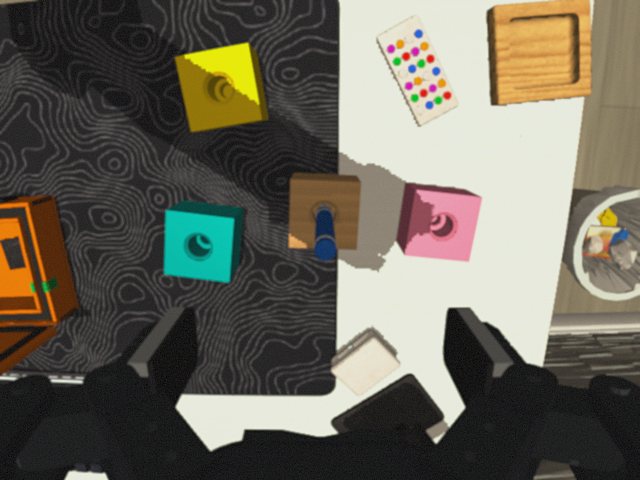

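w1: the case rim channel runs from about (227,165) to (418,158) along the front. The red mark is at (237,256), the green at (413,247), and the lid stands upright. w2: the top of the wooden stand has corners (290,173) to (357,249), and the pen top is near (325,250). Now I measure the channel, stand and pen.

```bash
python3 - <<'E'
from h import *
np.set_printoptions(precision=4,suppress=True)
W1=np.load('w1.npy');P1=(W1[:3],W1[3:]);W2=np.load('w2.npy');P2=(W2[:3],W2[3:])
im=cv2.imread('pics/w1.png')
def proj(X,P):
    c=camera_info('wrist');T=np.eye(4);T[:3,:3]=Ro.from_quat(P[1]).as_matrix();T[:3,3]=P[0];T=np.linalg.inv(T@c['T_tool_cam'])
    K=np.array([[c['fx'],0,c['cx']],[0,c['fy'],c['cy']],[0,0,1]])
    return cv2.projectPoints(np.float64(X),cv2.Rodrigues(T[:3,:3])[0],T[:3,3],K,np.array(c['dist_coeffs']))[0][:,0]
R=im[:,:,2].astype(np.float32)
# initial corners: outer front corners in picture
F=onz('wrist',[[220,163],[422,153]],.04,P1); print('front corners',F)
yv=F[1]-F[0];print('w',np.linalg.norm(yv));yaw=np.arctan2(yv[1],yv[0])-np.pi/2
C=F.mean(0)[:2]+.06*np.array([np.cos(yaw),np.sin(yaw)])
print(C,yaw)
def edges(a,dirn,z):  # case-frame 2D base points; scan dirn +-12mm; dark run by half-level
    c,s=np.cos(yaw),np.sin(yaw);M=np.array([[c,-s],[s,c]]);t=np.arange(-.0125,.0126,.00025);o=[]
    for b in a:
        X=np.c_[(b+t[:,None]*dirn)@M.T+C,np.full(len(t),z)];uv=proj(X,P1).astype(np.float32)
        v=cv2.remap(R,uv[:,0],uv[:,1],cv2.INTER_LINEAR)[:,0]
        k=np.where(v<110)[0]; k=k[(abs(t[k])<.011)]
        if len(k)>10:o.append([t[k[0]],t[k[-1]]])
    return np.median(o,0)*1e3,len(o)
for it in range(2):
    fr=[(-.0515,y) for y in np.linspace(-.065,.065,27)]
    L=[(x,.0765) for x in np.linspace(-.04,.01,20)];Rr=[(x,-.0765) for x in np.linspace(-.04,.01,20)]
    half=lambda l,k:edges(l[:k],n,.04)
    nx=np.array([1.,0]);ny=np.array([0,1.])
    e={ 'fR':edges(fr[:9],nx,.037)[0],'f':edges(fr,nx,.037)[0],'fL':edges(fr[-9:],nx,.037)[0],'L':edges(L,ny,.037)[0],'R':edges(Rr,ny,.037)[0],'L0':edges(L[:6],ny,.037)[0],'L1':edges(L[-6:],ny,.037)[0],'R0':edges(Rr[:6],ny,.037)[0],'R1':edges(Rr[-6:],ny,.037)[0]}
    print(e)
    m={k:v.mean()*1e-3 for k,v in e.items()}
    dx=m['f'];dy=(m['L']+m['R'])/2; dth=-(m['fL']-m['fR'])/.0867
    C=C+np.array([np.cos(yaw)*dx-np.sin(yaw)*dy,np.sin(yaw)*dx+np.cos(yaw)*dy]);yaw+=dth
    print('C',C,'yaw',yaw,dth)
hsv=cv2.cvtColor(im,cv2.COLOR_BGR2HSV)
for n,lo,hi in(('green',(50,120,40),(75,255,255)),('red',(0,230,60),(4,255,255))):
    m=cv2.inRange(hsv,lo,hi);k,l,s,c=cv2.connectedComponentsWithStats(m)
    for i in np.argsort(-s[1:,4])[:3]+1:print(n,s[i],onz('wrist',[c[i]],.04,P1))
# lid free edge (outer/tab)
print('lid tab/edge at z .16', onz('wrist',[[330,372],[208,378],[447,366]],.16,P1))
# stand
S=onz('wrist',[[290,173],[360,176],[357,249],[289,247]],.046,P2);print(S,S.mean(0),np.linalg.norm(S-np.roll(S,1,0),axis=1))
im2=cv2.imread('pics/w2.png');h2=cv2.cvtColor(im2,cv2.COLOR_BGR2HSV)
m=cv2.inRange(h2,(100,120,40),(125,255,255));m[:,:280]=0;m[:,370:]=0;m[:190]=0;m[280:]=0
print(cv2.boundingRect(m))
bl=im2[190:270,280:370];cv2.imwrite('pics/pen.png',np.hstack([cv2.resize(bl,None,fx=4,fy=4),]))
cv2.imwrite('pics/case.png',cv2.resize(im[140:310,200:440],None,fx=3.3,fy=3.3))
E
```

```text
front corners [[ 0.4737 -0.151   0.04  ]
 [ 0.466   0.0158  0.04  ]]
w 0.16704401976369024
[ 0.5298 -0.0648] 0.04605316152898409
{'fR': array([-10.75,   4.25]), 'f': array([-4. ,  4.5]), 'fL': array([-10.75,   4.5 ]), 'L': array([-4.5 , 10.75]), 'R': array([-5.,  2.]), 'L0': array([-4.5 , 10.75]), 'L1': array([-4.5 , 10.75]), 'R0': array([-5.,  2.]), 'R1': array([-4.75,  2.25])}
C [ 0.53  -0.064] yaw 0.04461140835712711 -0.0014417531718569794
{'fR': array([-10.75,   4.25]), 'f': array([-4.25,  4.25]), 'fL': array([-10.75,   4.  ]), 'L': array([-5.25, 10.75]), 'R': array([-5.75,  1.25]), 'L0': array([-5.5 , 10.75]), 'L1': array([-5.25, 10.75]), 'R0': array([-5.875,  1.25 ]), 'R1': array([-5.5 ,  1.25])}
C [ 0.53   -0.0638] yaw 0.04605316152898409 0.0014417531718569794
green [403 243   5   9  45] [[0.5469 0.0057 0.04  ]]
green [419 242   4   9  36] [[0.546  0.0193 0.04  ]]
red [230 255   2   2   3] [[ 0.5541 -0.1469  0.04  ]]
red [228 256   1   2   2] [[ 0.5551 -0.1493  0.04  ]]
red [244 258   1   2   2] [[ 0.557  -0.1353  0.04  ]]
lid tab/edge at z .16 [[ 0.5924 -0.0623  0.16  ]
 [ 0.5973 -0.1402  0.16  ]
 [ 0.589   0.0119  0.16  ]]
[[0.4429 0.2506 0.046 ]
 [0.4455 0.3077 0.046 ]
 [0.5079 0.3065 0.046 ]
 [0.5059 0.2483 0.046 ]] [0.4756 0.2783 0.046 ] [0.0631 0.0572 0.0624 0.0582]
(315, 210, 21, 50)
```

View pics/case.png

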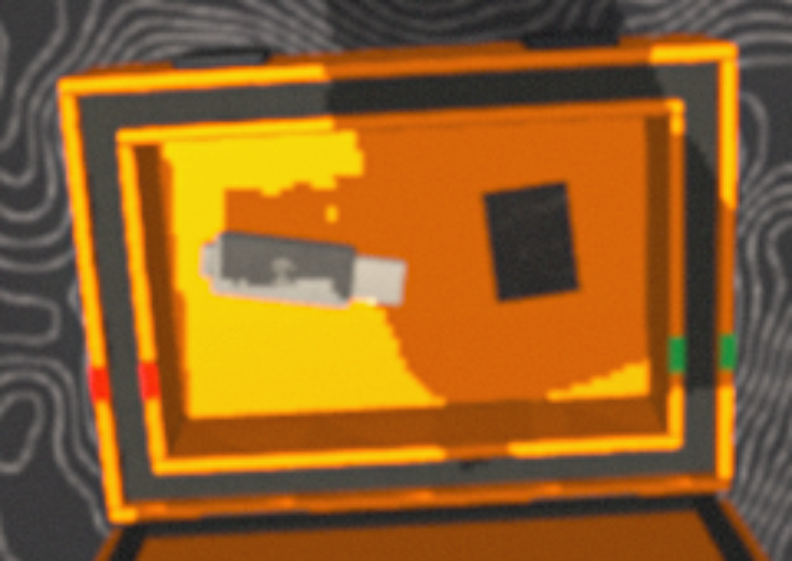

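View pics/pen.png

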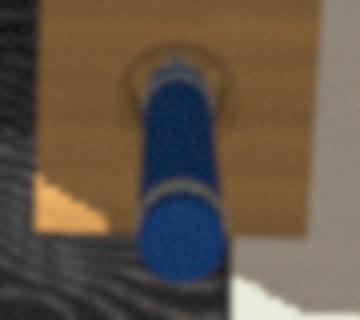

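The case crop shows lip marks at green (677,354) and (728,352), and red (149,380) and (99,384). The pen crop shows a circular top at full-image (325.8,249.5), with the pen roughly upright in the hole. Next I refine both and grasp.

```bash
python3 - <<'E'
from h import *
np.set_printoptions(precision=4,suppress=True)
W1=np.load('w1.npy');P1=(W1[:3],W1[3:]);W2=np.load('w2.npy');P2=(W2[:3],W2[3:])
cr=lambda p:np.array(p)/3.3-.35+[200,140]
G=onz('wrist',cr([[677,354],[728,352]]),.04,P1);Rd=onz('wrist',cr([[149,380],[99,384]]),.04,P1)
K=onz('wrist',cr([[61,82],[737,46],[731,486],[113,521]]),.04,P1)
print('G',G,'R',Rd,np.linalg.norm(G.mean(0)-Rd.mean(0)));print('K',K,K.mean(0))
y=G.mean(0)-Rd.mean(0);yaw=np.arctan2(y[1],y[0])-np.pi/2
C=(G.mean(0)+Rd.mean(0))[:2]/2-.02*np.array([np.cos(yaw),np.sin(yaw)])
print('C',C,yaw)
F=onz('wrist',cr([[400,88]]),.037,P1);print('front centre mid-channel',F)
pt=onz('wrist',[[325.3,249.2]],.144,P2)[0];pb=onz('wrist',[[280+178/4-.4,190+92/4-.4]],.046,P2)
print('pen top',pt,'bot',pb,'top cam',onz('top',[[186,243]],.144))
p=np.array([pt[0],pt[1],.26]);arm.movep(p,Q(np.pi));arm.pause(.2)
print(pose(),p,arm.read_ft_force())
P=pose();im=snapshot('wrist');cv2.imwrite('pics/w3.png',im);np.save('w3.npy',np.r_[P[0],P[1]])
E
```

```text
G [[0.5468 0.0055 0.04  ]
 [0.5463 0.0191 0.04  ]] R [[ 0.5536 -0.1344  0.04  ]
 [ 0.5547 -0.1478  0.04  ]] 0.15361976026187987
K [[ 0.4749 -0.1527  0.04  ]
 [ 0.4665  0.0167  0.04  ]
 [ 0.5845  0.0224  0.04  ]
 [ 0.5943 -0.1465  0.04  ]] [ 0.53  -0.065  0.04 ]
C [ 0.5304 -0.0654] 0.04934367433426945
front centre mid-channel [[ 0.4773 -0.0675  0.037 ]]
pen top [0.4773 0.2783 0.144 ] bot [[0.476  0.2784 0.046 ]] top cam [[0.4829 0.2741 0.144 ]]
(array([0.4778, 0.279 , 0.262 ]), array([0.0001, 1.    , 0.0011, 0.0015])) [0.4773 0.2783 0.26  ] [0.5322 0.2117 0.1113]
```

View pics/w3.png

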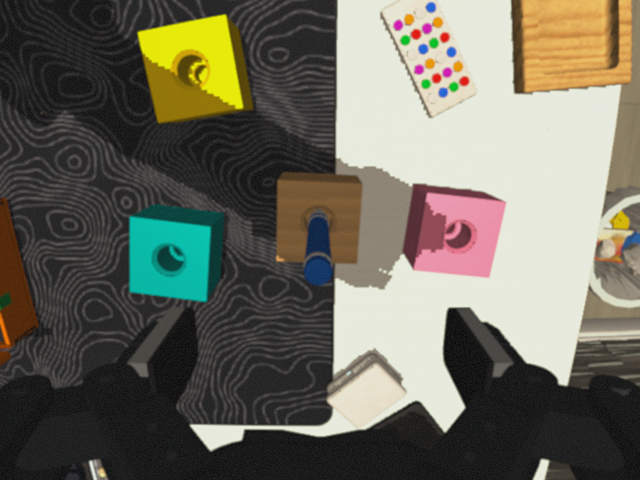

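w3 shows the pen centred between the open fingers, with its top at (318,270). Now I grasp it, lift it clear and check the hold.

```bash
python3 - <<'E'
from h import *
np.set_printoptions(precision=4,suppress=True)
arm.line_to([.4773,.2783,.151],.12);arm.pause(.1)
print([arm.read_tool_pos() for _ in range(4)])
arm.move_gripper(0.0,60);print('open',arm.read_opening(),arm.read_finger_force(),arm.read_ft_force(),arm.read_tool_pos())
arm.line_to([.4773,.2783,.30],.15);arm.pause(.3)
print(arm.read_opening(),arm.read_ft_force(),arm.read_time())
Ps=[pose() for _ in range(6)];P=(np.mean([p[0] for p in Ps],0),Ps[-1][1])
print([p[0] for p in Ps],[p[1] for p in Ps])
im=snapshot('wrist');cv2.imwrite('pics/w4.png',im);np.save('w4.npy',np.r_[P[0],P[1]])
cv2.imwrite('pics/w4c.png',cv2.resize(im[220:440,220:420],None,fx=2.7,fy=2.7))
E
```

```text
[array([0.4777, 0.2787, 0.1519]), array([0.4777, 0.2787, 0.1519]), array([0.4777, 0.2787, 0.1519]), array([0.4777, 0.2787, 0.1519])]
open 0.14716658536784608 58.34462106227875 [-0.1169 -0.0301  0.2332] [0.4773 0.2784 0.151 ]
0.14819952182658236 [ 1.1246 -0.9504 -0.9232] 7.6667
[array([0.4772, 0.2782, 0.2995]), array([0.4772, 0.2782, 0.2995]), array([0.4772, 0.2782, 0.2995]), array([0.4772, 0.2782, 0.2995]), array([0.4772, 0.2782, 0.2995]), array([0.4772, 0.2782, 0.2995])] [array([-0.0001,  1.    , -0.0002, -0.0005]), array([-0.0001,  1.    , -0.0002, -0.0005]), array([-0.0001,  1.    , -0.0002, -0.0005]), array([-0.0001,  1.    , -0.0002, -0.0005]), array([-0.0001,  1.    , -0.0002, -0.0005]), array([-0.0001,  1.    , -0.0002, -0.0005])]
```

View pics/w4c.png

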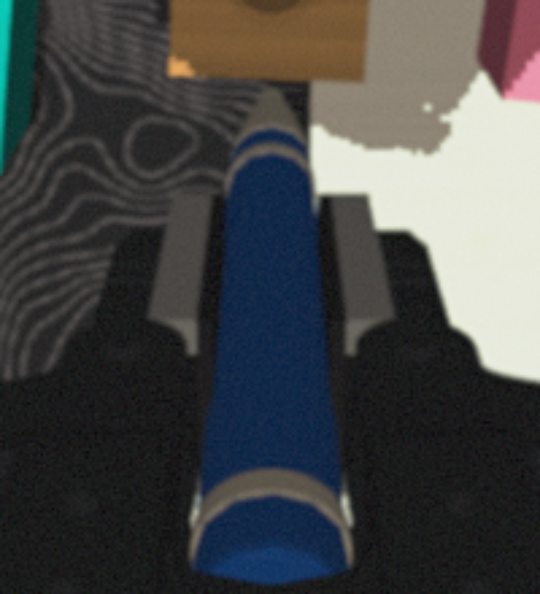

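w4c shows the pen held centrally, with its tip at full-image (319.3,250.4) and the barrel straight between the pads. Next I quantify the tip offset in the tool frame.

```bash
python3 - <<'E'
from h import *
np.set_printoptions(precision=1,suppress=True)
c=camera_info('wrist');T=np.linalg.inv(c['T_tool_cam'])
K=np.array([[c['fx'],0,c['cx']],[0,c['fy'],c['cy']],[0,0,1]])
def pr(X): 
    uv=cv2.projectPoints(np.float64(X),cv2.Rodrigues(T[:3,:3])[0],T[:3,3],K,np.array(c['dist_coeffs']))[0][:,0]
    return (uv-[220,220])*2.7
z0=.147
print('tip c/+2.5/-2.5',pr([[0,0,z0],[.0025,0,z0],[-.0025,0,z0]]))
print('barrel bottom +7,-7x, +-7y',pr([[.007,0,z0-.034],[-.007,0,z0-.034],[0,.007,z0-.034],[0,-.007,z0-.034]]))
print('top',pr([[.007,0,z0-.14],[-.007,0,z0-.14],[0,.007,z0-.14],[0,-.007,z0-.14]]))
a=.049;R=np.array([[np.cos(a),-np.sin(a)],[np.sin(a),np.cos(a)]]);C=np.array([.5302,-.0653])
for p in([20,76.5],[-51.5,76.5],[-51.5,-76.5],[20,-76.5]):
    X=C+R@np.array(p)/1e3;print(np.round(X,4),np.round(arm.ik([*X,.18],Q(np.pi+a)),2))
E
```

```text
tip c/+2.5/-2.5 [[269.6  92.1]
 [269.6  80.2]
 [269.6 103.9]]
barrel bottom +7,-7x, +-7y [[269.7 114.8]
 [269.7 190.8]
 [310.3 153.1]
 [229.1 153.2]]
top [[270.3 537.1]
 [270.4 667.8]
 [353.1 604. ]
 [187.6 604.2]]
[0.5 0. ] [ 0.4  0.7 -0.7  1.9  0.6  0.8  0.9]
[0.5 0. ] [ 0.4  0.6 -0.7  2.   0.7  0.7  0.9]
[ 0.5 -0.1] [ 0.7  0.7 -0.8  2.   0.7  0.8  1.2]
[ 0.6 -0.1] [ 0.7  0.8 -0.7  1.8  0.7  0.9  1.2]
```

```bash
cat >> h.py <<'E'
YAW=.049;CC=np.array([.5302,-.0653]);ZT=.147
RC=np.array([[np.cos(YAW),-np.sin(YAW)],[np.sin(YAW),np.cos(YAW)]])
def W(p,tipz,C=CC): return [*(C+RC@np.array(p,float)/1e3),tipz+ZT]
QC=Q(np.pi+YAW)
E
python3 - <<'E'
from h import *
np.set_printoptions(precision=4,suppress=True)
arm.movep(W([20,76.5],.15),QC)
t=W([20,76.5],.046);arm.line_to(t,.12);arm.pause(.5)
print(t,pose(),arm.read_time(),np.mean([(arm.pause(.02),arm.read_ft_force())[1] for _ in range(15)],0))
P=pose();im=snapshot('wrist');cv2.imwrite('pics/w5.png',im);np.save('w5.npy',np.r_[P[0],P[1]])
cv2.imwrite('pics/w5c.png',cv2.resize(im[120:350,200:440],None,fx=2.5,fy=2.5))
E
```

```text
[np.float64(0.5464289946482987), np.float64(0.012087788007575817), 0.193] (array([0.5465, 0.012 , 0.1931]), array([-0.0245,  0.9997, -0.    ,  0.0001])) 10.3 [ 0.0145 -0.1543 -0.6179]
```

View pics/w5c.png

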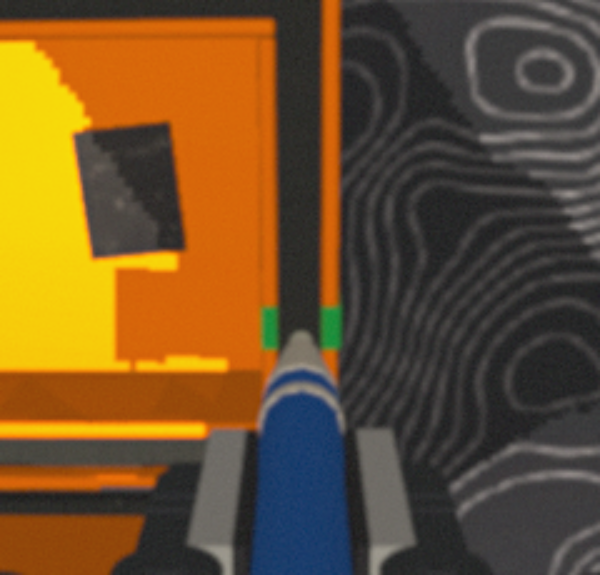

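w5c shows the nib centred in the channel (tip x=300, lip inner edges 279 and 322) right at the green marks (row 328). Now I check x numerically, then lower and feel for contact.

```bash
python3 - <<'E'
from h import *
np.set_printoptions(precision=4,suppress=True)
w=np.load('w5.npy');P=(w[:3],w[3:])
cr=lambda p:np.array(p)/2.5-.3+[200,120]
X=onz('wrist',cr([[271,328],[332,328],[150,18],[279,330],[322,330],[277,100],[322,100]]),.04,P)
print('case frame mm',(X[:,:2]-CC)@RC*1e3)
def f(n=12): return np.mean([(arm.pause(.015),arm.read_ft_force())[1] for _ in range(n)],0)
for z in(.040,.037,.036,.035,.034,.033,.032,.031):
    arm.line_to(W([20,76.5],z),.03 if z>.036 else .01);arm.pause(.15)
    F=f();print(z,arm.read_tool_pos()[2]-ZT,F)
    if F[2]>.9: break
print(arm.read_time())
E
```

```text
case frame mm [[ 20.0892  69.9983]
 [ 20.0993  83.577 ]
 [-47.0501  45.508 ]
 [ 20.5575  71.7762]
 [ 20.5646  81.3531]
 [-30.1197  71.6569]
 [-30.1139  81.11  ]]
0.04 0.040091408710424936 [ 0.1286  0.0807 -0.4198]
0.037 0.03705205968323019 [ 0.2727  0.0543 -0.3532]
0.036 0.036000655968962736 [-0.0763  0.1613 -0.2833]
0.035 0.03500152379250976 [-0.0749  0.0346 -0.631 ]
0.034 0.03405390070213846 [ 0.3317 -0.026   0.1677]
0.033 0.033026778411049645 [0.4975 0.0039 0.2936]
0.032 0.03202143874776911 [0.2206 0.2552 1.0191]
14.9
```

Contact began near z = 34.5 mm and the nib is now about 2.3 mm in, at roughly 1.5 N. Now the stroke.

```bash
python3 - <<'E'
from h import *
np.set_printoptions(precision=4,suppress=True)
def f(n=6): return np.mean([(arm.pause(.015),arm.read_ft_force())[1] for _ in range(n)],0)
z=.032
arm.line_to(W([21,76.5],z),.02)
for p in([-51.5,76.5],[-51.5,-76.5],[21,-76.5]):
    t=arm.read_time();arm.line_to(W(p,z),.038);t1=arm.read_time();arm.pause(.15)
    q=arm.read_tool_pos();print(p,(np.array(q[:2])-CC)@RC*1e3,q[2]-ZT,f(),t1-t,arm.read_opening())
P=pose();im=snapshot('wrist');cv2.imwrite('pics/w6.png',im)
cv2.imwrite('pics/w6c.png',cv2.resize(im[120:350,200:440],None,fx=2.5,fy=2.5))
print(arm.read_time())
E
```

```text
[-51.5, 76.5] [-51.5767  76.4706] 0.0319151394715422 [-0.0404  0.1975  1.0675] 2.058300000000001 0.14369987508686213
[-51.5, -76.5] [-51.4938 -76.3981] 0.032006359514190674 [0.0084 1.4271 0.8924] 4.174999999999997 0.14869027546027036
[21, -76.5] [ 21.0091 -76.5056] 0.032049003721156294 [-0.5851  0.1965  0.9795] 2.0584000000000024 0.14436716664680116
24.2417
```

View pics/w6c.png

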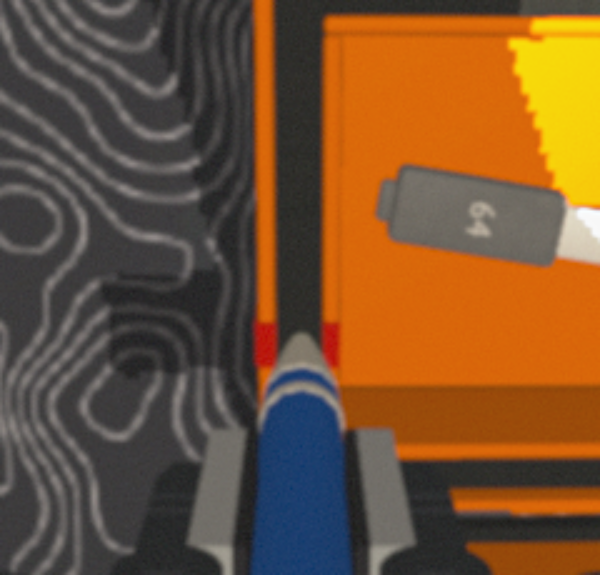

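w6c shows the nib in the channel at the red marks (tip (300,335), marks row 345). That uses up my viewing allowance, so the remaining checks are numeric. Next: return the pen to its stand.

```bash
python3 - <<'E'
from h import *
np.set_printoptions(precision=4,suppress=True)
def f(n=6): return np.mean([(arm.pause(.015),arm.read_ft_force())[1] for _ in range(n)],0)
p=W([20.5,-76.5],.15);arm.line_to(p,.15)
arm.movep([.4773,.2783,.30],Q(np.pi));arm.pause(.25)
print(pose(),f())
arm.line_to([.4773,.2783,.205],.15);arm.line_to([.4773,.2783,.165],.06);arm.pause(.1);print(f(),arm.read_tool_pos())
arm.line_to([.4773,.2783,.152],.04);arm.pause(.2);print(f(),arm.read_tool_pos())
arm.move_gripper(0.6);arm.pause(.2)
arm.line_to([.4773,.2783,.26],.15);arm.pause(.3)
P=pose();im=snapshot('wrist');cv2.imwrite('pics/w7.png',im);print(P,arm.read_time())
for n in('w3','w7'):
    m=cv2.inRange(cv2.cvtColor(cv2.imread(f'pics/{n}.png'),cv2.COLOR_BGR2HSV),(100,120,40),(125,255,255));m[:,:280]=0;m[:,370:]=0;m[:190]=0;m[290:]=0
    print(n,cv2.boundingRect(m),m.sum()//255)
E
```

```text
(array([0.4779, 0.2774, 0.2999]), array([ 0.0009,  1.    , -0.0002, -0.    ])) [ 0.012   0.2216 -0.5682]
[-0.2639 -0.2284 -0.1591] [0.4775 0.2785 0.1654]
[-0.051  -0.1227 -1.0018] [0.4773 0.2784 0.1521]
(array([0.4771, 0.2782, 0.2593]), array([-0.0001,  1.    , -0.0003, -0.0006])) 31.5417
w3 (304, 217, 29, 69) 1310
w7 (306, 221, 29, 69) 1339
```

Pen is back, with the same image footprint as before. Now the lid: fingers shut behind it, then follow the hinge arc.

```bash
cat >> h.py <<'E'
def f(n=5): return np.mean([(arm.pause(.01),arm.read_ft_force())[1] for _ in range(n)],0)
def lidp(a,r=.1,gap=0.):   # TCP so that the fingertip's near edge is on the lid's outer face
    x=.060-r*np.cos(a)+(.0085+gap)*np.sin(a)+.011; z=.040+r*np.sin(a)+(.0085+gap)*np.cos(a)+.073
    return [*(CC+RC@[x,0.]),z]
E
python3 - <<'E'
from h import *
np.set_printoptions(precision=3,suppress=True)
s=lidp(1.6,gap=.022)
arm.line_to([.4773,.2783,.32],.25)
arm.movep([s[0],s[1],.32],QC);arm.move_gripper(0.0,40)
arm.line_to(s,.15);arm.pause(.2);print(s,arm.read_tool_pos(),f(),arm.read_time())
for a in(1.6,1.5,1.4,1.25,1.1):
    arm.line_to(lidp(a),.07);print(a,f(),round(arm.read_time(),2))
E
```

```text
[np.float64(0.6344816316594197), np.float64(-0.060186106574042726), np.float64(0.2120667748739612)] [ 0.635 -0.06   0.213] [-0.088  0.108  0.261] 34.9667
1.6 [ 0.078 -0.126 -0.183] 35.48
1.5 [0.029 0.033 0.061] 35.81
1.4 [-0.144 -0.564 -0.042] 36.14
1.25 [-0.235 -0.37  -0.077] 36.55
1.1 [-0.089 -0.08  -0.278] 36.96
```

```bash
python3 - <<'E'
from h import *
np.set_printoptions(precision=3,suppress=True)
im=snapshot('scene');cv2.imwrite('pics/s2.png',im)
for n in('scene','s2'):
    h=cv2.cvtColor(cv2.imread(f'pics/{n}.png'),cv2.COLOR_BGR2HSV);m=cv2.inRange(h,(5,150,60),(22,255,255))
    m[:,:260]=0;m[:,380:]=0;m[:180]=0;m[300:]=0
    print(n,cv2.boundingRect(m),m.sum()//255,[int(np.argmax(m[:,c]>0)) for c in range(275,370,10)])
c=camera_info('scene');K=np.array([[c['fx'],0,c['cx']],[0,c['fy'],c['cy']],[0,0,1]])
for a in(1.6,1.5,1.4,1.25,1.1,1.0):   # predicted picture of lid's outer free-edge corners/middle
    X=[[*(CC+RC@[.060-.119*np.cos(a)+.0085*np.sin(a),y]),.04+.119*np.sin(a)+.0085*np.cos(a)] for y in(.085,0,-.085)]
    print(a,cv2.projectPoints(np.array(X),cv2.Rodrigues(np.array(c['R']))[0],np.array(c['t']),K,np.array(c['dist_coeffs']))[0][:,0].ravel())
E
```

```text
scene (278, 194, 85, 95) 4470 [0, 208, 205, 202, 199, 196, 194, 241, 248, 0]
s2 (279, 205, 85, 84) 3782 [0, 230, 219, 216, 215, 212, 207, 205, 248, 0]
1.6 [275.891 207.143 306.198 198.821 334.443 191.066]
1.5 [278.318 208.91  308.778 200.46  337.149 192.59 ]
1.4 [280.799 211.157 311.394 202.565 339.876 194.566]
1.25 [284.556 215.391 315.318 206.56  343.936 198.346]
1.1 [288.265 220.581 319.149 211.488 347.862 203.034]
1.0 [290.66  224.514 321.596 215.236 350.348 206.613]
```

The lid follows the finger: its image edge matches an angle of about 1.1. I continue to closed.

```bash
python3 - <<'E'
from h import *
np.set_printoptions(precision=3,suppress=True)
for a in(.95,.8,.65,.5,.38,.26,.16,.08,.03,0):
    arm.line_to(lidp(a),.06 if a>.2 else .04);F=f();print(a,F,round(arm.read_time(),2))
arm.pause(.2)
for k in range(1,7):
    p=lidp(0);p[2]-=.0007*k;arm.line_to(p,.02);arm.pause(.1);F=f(8);print(k,F,arm.read_tool_pos()[2]-.073)
    if F[2]>7:break
print(arm.read_time())
E
```

```text
0.95 [-0.175  0.381  0.207] 37.45
0.8 [-0.151 -0.004 -0.544] 37.89
0.65 [ 0.281 -0.014  0.277] 38.33
0.5 [0.047 0.48  0.553] 38.77
0.38 [ 0.06   0.084 -0.341] 39.17
0.26 [ 0.143 -0.206 -0.253] 39.56
0.16 [0.445 0.271 0.192] 40.0
0.08 [-0.023  0.099  0.116] 40.39
0.03 [ 0.1   -0.216 -0.057] 40.71
0 [ 0.122 -0.042  0.282] 41.0
1 [-1.019 -0.137  5.587] 0.048177279157712596
2 [-2.513 -0.571 10.007] 0.04807508760929523
42.0333
```

Firm contact at 48.1 mm with 10 N, so the lid is closed. Now I retreat and verify with the top and scene cameras before handing in.

```bash
python3 - <<'E'
from h import *
np.set_printoptions(precision=3,suppress=True)
p=lidp(0);arm.line_to([p[0],p[1],.30],.15);arm.movep([.50,-.40,.35],QC);arm.pause(.2)
s=snapshot('scene');t=snapshot('top');cv2.imwrite('pics/s3.png',s);cv2.imwrite('pics/t3.png',t)
def pr(n,X):
    c=camera_info(n);K=np.array([[c['fx'],0,c['cx']],[0,c['fy'],c['cy']],[0,0,1]])
    return cv2.projectPoints(np.float64(X),cv2.Rodrigues(np.array(c['R']))[0],np.array(c['t']),K,np.array(c['dist_coeffs']))[0][:,0]
for n in('scene','s3'):
    I=cv2.imread(f'pics/{n}.png');h=cv2.cvtColor(I,cv2.COLOR_BGR2HSV);m=cv2.inRange(h,(5,150,60),(22,255,255))
    m[:,:260]=0;m[:,380:]=0;m[:180]=0;m[300:]=0;print(n,'case',cv2.boundingRect(m))
    b=cv2.inRange(h,(100,120,40),(125,255,255));b[:,:165]=0;b[:,210:]=0;b[:255]=0;b[320:]=0;print('pen',cv2.boundingRect(b),b.sum()//255)
for a in(0,.05,.1):
    X=[[*(CC+RC@[.060-.119*np.cos(a)+.0085*np.sin(a),y]),.04+.119*np.sin(a)+.0085*np.cos(a)] for y in(.085,-.085)]
    print('pred free edge',a,pr('scene',X).ravel())
print('pred far edge',pr('scene',[[*(CC+RC@[.06,y]),.0485] for y in(.085,-.085)]).ravel())
# front-left corner: lowest lid-edge gap -> column profile of hue/value through the front face
X=pr('scene',[[*(CC+RC@[-.06,.05]),z] for z in np.arange(.07,0,-.005)])
print([s[int(round(v)),int(round(u))].tolist() for u,v in X])
d=cv2.absdiff(t,cv2.imread('pics/top.png')).max(2)[135:315,110:500];k,l,st,c=cv2.connectedComponentsWithStats((d>60).astype(np.uint8))
print([(x[:5]+[110,135,0,0,0]).tolist() for x in st[1:] if x[4]>12],arm.read_ft_force(),arm.read_time())
E
```

```text
scene case (278, 194, 85, 95)
pen (182, 267, 13, 43) 250
s3 case (280, 231, 83, 58)
pen (182, 267, 13, 42) 250
pred free edge 0 [304.838 272.202 363.187 251.057]
pred free edge 0.05 [304.712 269.971 363.21  248.933]
pred free edge 0.1 [304.516 267.679 363.157 246.756]
pred far edge [279.594 248.448 335.529 230.327]
[[36, 35, 30], [36, 36, 52], [63, 131, 224], [66, 134, 221], [64, 128, 217], [24, 62, 123], [31, 71, 137], [37, 36, 43], [20, 20, 16], [24, 20, 19], [22, 15, 15], [23, 17, 16], [29, 65, 131], [26, 58, 109], [18, 35, 71]]
[[488, 198, 12, 117, 250], [325, 200, 25, 4, 93], [284, 201, 26, 5, 91], [286, 206, 60, 44, 2079]] [0.953 0.656 0.589] 44.9583
```

```bash
python3 -c "
from station import ticket;print(ticket.finish_job())"
```

```text
the job is handed in; nothing more can be done
None
```

The job is handed in at about 45 s of the 72 s limit: the channel was drawn from green to red at roughly 1.5 N, the pen is back upright in its wooden stand, the lid is closed, and the final camera comparison showed no bystander moved.

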